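# Weigh down the card stand and hold a spring clip open over its card

## Robot

A 6-joint arm with a two-finger parallel gripper is mounted at the origin on a cart in front of the work surface, level with it; the furniture and walls round the work are solid. World frame = base frame: x ahead of the robot, y to its left, z up, the work surface at z = 0. Lengths are in m, angles in rad, forces in N, time in s.
With the tool pointing down it reaches from about 0.375 to 0.75 m from the base axis. Payload 9 kg.
Tool frame: the origin (TCP) lies at the very end of the fingers, on their centre line; the grasp point (between the pads) lies manip.grasp_offset behind it (manip.grasp_offset is the distance from the TCP to the grasp point, in m); z points along the fingers, y is the line along which they close (so a half turn about z gives the same grasp; the last joint's range is limited). The gripper opens to 85 mm and grips with 20 to 120 N. Pads are 22 mm wide; open, the fingers measure 114 mm over their backs; the gripper's body (76 mm by 85 mm) begins 54 mm behind the grasp point. The pads swing forward as they close: fully open they stand 13 mm farther back than shut.
Start: joints at [-1.346, 0.104, 0.097, 1.564, 0, 1.353], TCP at [0.257, -0.542, 0.231] pointing down, gripper open.
Joint ranges: [-2.99, 2.99], [-0.84, 1.86], [-1.1, 1.16], [-1.84, 2.11], [-1.51, 1.56], [-3.14, 3.14]. Speed limits (rad/s): [2.22, 2.22, 2.57, 3.14, 3.14, 3.14].

## Interface

Orientations are given as a unit quaternion [x, y, z, w].
In Python, from bench import manip gives the robot as it stands.
- The arm moves only by the tool apply_moves, never from a script. Its argument "steps" is a list that holds one entry, the list of rows, each a list of 5 numbers: the closure in counts, from 0 (fully open) to 255 (shut), then the shift along the tool's x, y, z each as a share of 4 cm, from -1 to 1, then the turn about the tool's z as a share of 0.15 rad, from -1 to 1. In form: [[[hand, tx, ty, tz, spin], ...]]. A call has 1 to 12 rows; each row shifts and turns the commanded pose from where the row before left it, along the tool's axes as they then stand; what a row does not reach is not made up. A row lasts 1/8 s, in which the tool goes at most 62.5 mm and 10.7 degrees, less where a joint would pass 70% of its speed; a pose out of reach is approached as far as the arm can. A call with a number of a shift or a turn outside -1 to 1 is refused whole. A call with a gripper value outside its range is refused whole. The fingers move at their own pace and stop on an object; the grip force is fixed at half the most. Time passes only in rows, so rows that do not move let the fingers close. It gives the time, the measured TCP pose, the force, the opening and the grip force at its end, in the units of the state.
- manip.get_state(): the state, without advancing time (a new reading comes with each control period).
- manip.snapshot(name): name is "scene" or "top" or "wrist"; returns the picture (480x640x3 uint8, red, green, blue); there is no depth.
- manip.camera_model(name): a dict with "fx", "fy", "cx", "cy" (pixels), "dist" ([k1, k2, p1, p2, k3] as OpenCV has them; the pictures are not rectified), "world_from_camera" (4x4, takes a point from camera to world coordinates); the wrist camera has in their place "mount" (4x4, takes a point from camera to tool coordinates, whose origin is the TCP and whose axes are the flange's). Camera axes: x right, y down, z forward; pixel columns grow to the right and rows downward; lengths in m; the calibration is good to about 2 mm. A picture is of the moment at which its call begins: read the wrist's pose just before it. camera_model takes no time and is no camera call.
- manip.job_done(): hands the job in; it is judged then, once.
The state is a dict: "time": time; "joint_pos": joint angles; "joint_vel": joint speeds; "joint_torque": joint torques, N m; "tool_pos": TCP position; "tool_rot": TCP orientation; "force": force on the tool from outside, world axes, zero at the start; "torque": the same for the moment, N m; "opening": opening from 0.0 (shut) to 1.0 (fully open); "grasp_force": force on a finger pad.
Only numpy, scipy, OpenCV 4.12 (cv2) and the standard library are available. Lean on these libraries where they do the work, as an engineer would, in place of code of your own. Each camera call takes 0.05 s, during which the arm holds its last target. There are 200 camera calls.

## Task

Set the small round lidded jar that stands beside the card stand upright on the empty front part of the stand's foot to weigh it down, and let go of it. Then squeeze the spring clip's two handles so that its jaws gape wide, lift it, and bring it down over the middle of the card's top edge, one jaw in front of the card and one behind, both lips a little below the edge and neither touching the card. Finish there, still squeezing the clip so that it stays open for a sheet to be slipped in; do not tip or shove the stand, and leave the other things on the desk where they are.

Things in the scene. Friction and masses are not known exactly. Their poses are not given: they have to be found in the camera images.
- pot: small round lidded cream jar, 58 mm across, 50 mm tall, about 0.2 kg, standing on the desk to the left or the right of the stand. Origin: centre of its underside, z up through the lid
- stand: loose light card stand (0.2 kg): wooden foot 150 (x) x 120 (y) x 8 mm with an upright grey card 4 mm thick, 100 mm wide across it at x = +45 mm, top edge 100 mm above the underside. Two low slot rails hold the card (x = 35 to 55 mm, 22 mm high). The foot from x = -75 to +35 mm is its flat, empty front, facing the robot. Origin: centre of the foot's underside, z up
- foot_spot (a point): point on the upper face of the stand's foot, middle of the empty front part, 75 mm in front of the card (stand x = -30 mm, 8 mm above the underside); axes as the stand's. The jar belongs about here, its whole base on the foot
- card_top (a point): middle of the card's top edge; axes as the stand's (x through the card's thickness, away from the foot's front; y along the edge; z up)
- clip: dark steel spring clip standing on its closed jaws on the desk, handles up, on the other side of the stand from the jar; 82 mm tall, 55 g; two lever halves on a pin along y. Jaws below the pin are 50 mm wide (y) and end in black lips, 24 mm thick together when closed. Origin: centre of the underside when closed; fixed to the +x half, z up when closed (leans 0.35 rad when gaping evenly)
- clip_pin (a point): middle of the clip's pin, 40 mm above its underside when closed; axes as the clip's. Fingertips 12 mm above it clear the jaws. At full gape the lips are about 28 mm apart and 38 mm below it
- handles (a point): middle between the tops of the clip's two flat handles, 42 mm above the pin. Handles: 30 mm wide (y), 3 mm thick, splayed in a V, 41 mm over the outside at the top, 13 mm at the pin. Pinch them across x from above with fingertips well below their tops; a spring resists (about 3 N to start, 9 N at full gape). Fully squeezed they stand parallel, about 13 mm over the outside
- clip_jaw (a joint): opening angle between the clip's two halves: 0 closed, 0.70 rad fully gaping (a stop); springs shut when released
- lip_a (a point): inner lower edge of the lip of the clip's +x half, middle of its width
- lip_b (a point): inner lower edge of the lip of the clip's -x half, middle of its width; meets lip_a when closed
- highlighter_a: highlighter pen, 116x22x17 mm, lying on the desk in front of the stand: leave alone
- eraser: small sleeved eraser, 19x40x13 mm, on the desk in front of the stand: leave alone
- mouse: computer mouse, 108x59x38 mm, on the desk near the robot: leave alone

How it is judged:
On the way, in this order (a step that is already met when the one before it is completed fails the run):
1. the jar stands upright on the front part of the stand's foot, released (x of pot in the frame of foot_spot between -0.018 and 0.036 m and y of pot in the frame of foot_spot between -0.033 and 0.033 m and z of pot in the frame of foot_spot between -0.003 and 0.003 m and angle between pot's own z axis and vertical below 0.1 rad and contact force between pot and stand above 0.5 N and contact force between each of the arm, the fingers and pot below 0.1 N and linear speed of pot below 0.02 m/s), for 0.2 s.
2. the clip is squeezed open and lifted off the desk (value of joint clip_jaw above 0.4 rad and contact force between the fingers and clip above 2 N and height (world z) of each of lip_a, lip_b above 0.04 m), for 0.2 s.
At the end, for the whole second after the job is handed in: Jar upright (0.1 rad), released, its base on the foot's front part. Clip held (over 2 N) open over 0.40 rad, along the edge within 0.25 rad, lips either side of the card, 4 mm off its middle plane, 5 to 40 mm below the edge, within 25 mm of its middle; clip touches neither stand nor jar; all still (all of step 1 and ((x of lip_a in the frame of card_top above 0.004 m and x of lip_b in the frame of card_top below -0.004 m) or (x of lip_b in the frame of card_top above 0.004 m and x of lip_a in the frame of card_top below -0.004 m)) and z of lip_a in the frame of card_top between -0.04 and -0.005 m and y of lip_a in the frame of card_top between -0.025 and 0.025 m and z of lip_b in the frame of card_top between -0.04 and -0.005 m and y of lip_b in the frame of card_top between -0.025 and 0.025 m and value of joint clip_jaw above 0.4 rad and contact force between the fingers and clip above 2 N and angle between the y axis of clip and the y axis of stand, either way round below 0.25 rad and contact force between clip and stand below 0.2 N and contact force between clip and pot below 0.1 N and linear speed of clip below 0.03 m/s and angle between stand's own z axis and vertical below 0.05 rad and linear speed of stand below 0.02 m/s); the arm keeps its last pose, push and grip.
It fails at once if the jar is tipped over (angle between pot's own z axis and vertical above 0.6 rad).
It fails at once if the stand is tipped or shoved away (angle between stand's own z axis and vertical above 0.25 rad or distance of stand from where it was at the start of the episode above 0.04 m).
It fails at once if a bystander is disturbed (distance of any of highlighter_a, eraser, mouse from where it was at the start of the episode above 0.03 m).
It also fails if it takes over 56 s, if anything falls off the work surface, if the arm or the gripper's body presses on something with over 40 N, if the wrist force passes 120 N, or if a joint passes its speed limit or range.

## Working session

There is one attempt and no reset: what is moved stays moved. The work goes in short steps, Python scripts to look and compute and a tool call to move; the robot and the scene stay as the last step left them, time stands still between calls to the robot, and variables do not carry over. Pictures are saved under pics/ and viewed, at most 10 in all, crops included, and the job is handed in when it is done.

Besides the shell and the picture viewer there is one more tool, called after "Emit:" by a JSON object that holds its "name" and its "arguments", one argument or row to a line. apply_moves: Moves the arm, as the interface text tells. Shift numbers are shares of 4 cm and turn numbers shares of 0.15 rad, none past 1 either way. Its arguments: {"type":"object","properties":{"steps":{"type":"array","items":{"type":"array","items":{"type":"array","items":{"type":"number"}}}}},"required":["steps"]}

```bash
ls; mkdir -p pics; python3 - <<'E'
from bench import manip
import cv2,numpy as np
s=manip.get_state();print({k:np.round(v,4) if not isinstance(v,(dict,str)) else v for k,v in s.items()}, manip.grasp_offset)
for n in("scene","top"):
    im=manip.snapshot(n);cv2.imwrite(f"pics/{n}0.png",im[:,:,::-1])
for n in("scene","top","wrist"): print(n,manip.camera_model(n))
E
```

```text
pics
{'time': np.float64(0.0), 'joint_pos': array([-1.3457,  0.1047,  0.0965,  1.5639,  0.    ,  1.3531]), 'joint_vel': array([-0.0014, -0.0021, -0.0015, -0.001 ,  0.0004, -0.0001]), 'joint_torque': array([-1.10000e-03, -5.56926e+01,  5.03659e+01,  1.66000e-02,
       -2.00000e-04,  0.00000e+00]), 'tool_pos': array([ 0.257 , -0.5418,  0.2305]), 'tool_rot': array([ 9.756e-01,  2.196e-01,  0.000e+00, -7.000e-04]), 'force': array([-0.458 , -0.5529,  0.5183]), 'torque': array([ 0.0416, -0.0152, -0.0492]), 'grasp_force': np.float64(0.0), 'opening': np.float64(0.9958)} 0.0187
scene {'fx': 472.0587861364409, 'fy': 472.0587861364409, 'cx': 318.703727892465, 'cy': 230.77088408795095, 'dist': array([0.03715003, 0.        , 0.        , 0.        , 0.        ]), 'world_from_camera': array([[-0.690913  , -0.34303083,  0.63637181, -0.15595641],
       [-0.72263337,  0.30214912, -0.62169681,  0.67061496],
       [ 0.02098199, -0.88940191, -0.45664428,  0.5626209 ],
       [ 0.        ,  0.        ,  0.        ,  1.        ]])}
top {'fx': 613.0009118795928, 'fy': 613.0009118795928, 'cx': 320.9707562
[... 225 characters left out ...]
269912, -0.01656118,  0.02262654],
       [ 0.01821215, -0.07456904, -0.99704954,  1.29390989],
       [ 0.        ,  0.        ,  0.        ,  1.        ]])}
wrist {'fx': 342.9469509254499, 'fy': 342.9469509254499, 'cx': 320.21264902442846, 'cy': 235.91386206955843, 'dist': array([-0.00786491,  0.        ,  0.        ,  0.        ,  0.        ]), 'mount': array([[ 6.40517144e-04, -9.45659319e-01, -3.25158489e-01,
         8.45231996e-02],
       [ 9.99999770e-01,  5.33095416e-04,  4.19458059e-04,
        -6.11086190e-04],
       [-2.23323922e-04, -3.25158683e-01,  9.45659443e-01,
        -1.43401442e-01],
       [ 0.00000000e+00,  0.00000000e+00,  0.00000000e+00,
         1.00000000e+00]])}
```

View pics/top0.png

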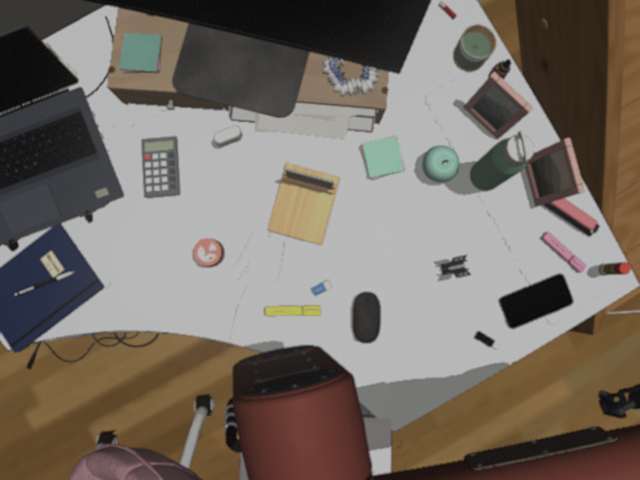

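View pics/scene0.png

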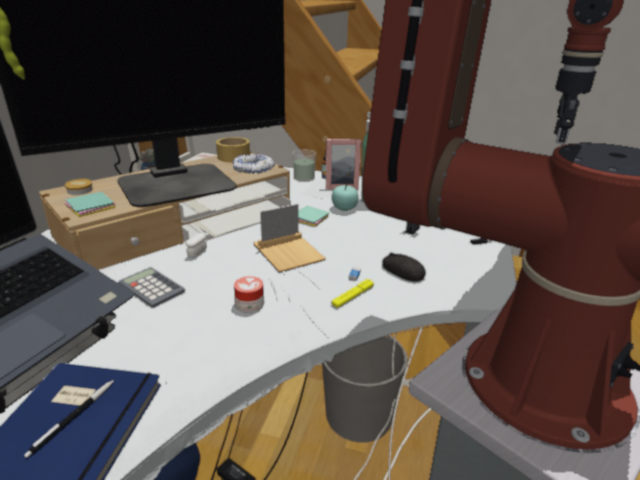

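The top view shows the jar (red and cream) at (207,252), the stand with its card on the far side at (305,205), and the clip at (453,267). The bystanders are the highlighter (293,310), eraser (321,287) and mouse (366,316). In the scene view the jar is at (249,292) and the stand at (288,240).

```bash
cat > h.py <<'E'
import cv2,numpy as np
from scipy.spatial.transform import Rotation as R
def K(m): return np.array([[m["fx"],0,m["cx"]],[0,m["fy"],m["cy"]],[0,0,1.]])
def pose(m,s=None):
    if "world_from_camera" in m: return m["world_from_camera"]
    T=np.eye(4);T[:3,:3]=R.from_quat(s["tool_rot"]).as_matrix();T[:3,3]=s["tool_pos"];return T@m["mount"]
def ray(m,px,s=None):
    T=pose(m,s);u=cv2.undistortPoints(np.array(px,float).reshape(-1,1,2),K(m),m["dist"])[:,0]
    return T[:3,3],np.c_[u,np.ones(len(u))]@T[:3,:3].T
def plane(m,px,z,s=None):
    o,d=ray(m,px,s);return o+d*((z-o[2])/d[:,2])[:,None]
def proj(m,P,s=None):
    T=np.linalg.inv(pose(m,s));r,_=cv2.Rodrigues(T[:3,:3])
    return cv2.projectPoints(np.array(P,float).reshape(-1,3),r,T[:3,3],K(m),m["dist"])[0][:,0]
def blob(mask,box):
    x0,y0,x1,y1=box;k=np.zeros_like(mask,np.uint8);k[y0:y1,x0:x1]=mask[y0:y1,x0:x1]
    c=cv2.findContours(k,cv2.RETR_EXTERNAL,cv2.CHAIN_APPROX_NONE)[0];return max(c,key=cv2.contourArea)[:,0]
E
python3 - <<'E'
from bench import manip
from h import *
im=cv2.imread("pics/top0.png");m=manip.camera_model("top");hsv=cv2.cvtColor(im,cv2.COLOR_BGR2HSV);H,S,V=cv2.split(hsv)
# foot
c=blob((H>10)&(H<28)&(S>80),(255,150,350,255));r=cv2.minAreaRect(c)
b=cv2.boxPoints(r);P=plane(m,b,.008);print("foot px",b.round(1).tolist());print(P.round(4).tolist(),[np.linalg.norm(P[i]-P[i-1]).round(4) for i in range(4)],P.mean(0).round(4))
# jar
c=blob(((S>70)&((H<12)|(H>170)))|((V>100)&(S>45)),(185,230,232,275));
(x,y),rr=cv2.minEnclosingCircle(c);print("jar",x,y,rr,plane(m,[[x,y]],.045).round(4),np.linalg.norm(plane(m,[[x-rr,y]],.045)-plane(m,[[x+rr,y]],.045)))
# clip
c=blob(V<90,(425,245,480,290));r=cv2.minAreaRect(c);print("clip",r,plane(m,[r[0]],.06).round(4),cv2.contourArea(c))
b=cv2.boxPoints(r);print(plane(m,b,.08).round(4).tolist())
for n,(bx,k) in {"hl":((255,295,330,325),(S>150)&(H>22)&(H<35)),"er":((305,275,335,298),(S>90)),"mouse":((345,285,390,350),V<70)}.items():
    c=blob(k,bx);r=cv2.minAreaRect(c);print(n,plane(m,[r[0]],.01).round(3),plane(m,cv2.boxPoints(r),.01).round(3)[:,:2].tolist())
crop=np.hstack([cv2.resize(im[145:265,180:345],None,fx=2.4,fy=2.4,interpolation=cv2.INTER_CUBIC),cv2.resize(im[240:290,420:485],(374,288),interpolation=cv2.INTER_CUBIC)])
print(crop.shape);cv2.imwrite("pics/crop1.png",crop)
E
```

```text
foot px [[267.79998779296875, 229.60000610351562], [285.79998779296875, 163.3000030517578], [338.6000061035156, 177.6999969482422], [320.6000061035156, 244.0]]
[[0.5378, 0.1136, 0.008], [0.6801, 0.0794, 0.008], [0.6518, -0.0335, 0.008], [0.51, 0.0019, 0.008]] [np.float64(0.1152), np.float64(0.1463), np.float64(0.1164), np.float64(0.1461)] [0.5949 0.0404 0.008 ]
jar 207.5 251.5 14.714038848876953 [[0.4869 0.2331 0.045 ]] 0.06052131753484412
clip ((453.7882080078125, 267.54705810546875), (18.764488220214844, 25.38086700439453), 77.47119140625) [[ 0.4646 -0.2693  0.06  ]] 231.5
[[0.4762, -0.2351, 0.08], [0.4883, -0.2855, 0.08], [0.4517, -0.2941, 0.08], [0.4398, -0.2437, 0.08]]Traceback (most recent call last):
  File "<stdin>", line 14, in <module>
  File "h.py", line 17, in blob
    c=cv2.findContours(k,cv2.RETR_EXTERNAL,cv2.CHAIN_APPROX_NONE)[0];return max(c,key=cv2.contourArea)[:,0]
                                                                            ~~~^^^^^^^^^^^^^^^^^^^^^^^
ValueError: max() iterable argument is empty
```

Emit:
{"name": "apply_moves", "arguments": {
  "steps": [
    [[0, 0, 0, 0, -0.99], [0, 0, 0, 0, -0.99], [0, 0, 0, 0, -0.99], [0, 0, 0, 0, -0.99], [0, 0, 0, 0, -0.99], [0, 0, 0, 0, -0.99]]
  ]
}}

```text
time: 0.85
tool_pos: [0.2571, -0.5419, 0.2308]
tool_rot: [0.784, 0.62, 0.0, -0.0]
force: [-0.3, 0.8, 0.2]
opening: 1.002
grasp_force: 0.0
```

Emit:
{"name": "apply_moves", "arguments": {
  "steps": [
    [[0, 0.98, 0.43, 0, 0], [0, 0.98, 0.43, 0, 0], [0, 0.98, 0.43, 0, 0], [0, 0.98, 0.43, 0, 0], [0, 0.98, 0.43, 0, 0], [0, 0.98, 0.43, 0, 0], [0, 0.98, 0.43, 0, 0], [0, 0.98, 0.43, 0, 0], [0, 0, 0, 0, 0], [0, 0, 0, 0, 0]]
  ]
}}

```text
time: 2.1
tool_pos: [0.4643, -0.2698, 0.231]
tool_rot: [0.786, 0.619, -0.0, -0.0]
force: [0.8, 0.4, 0.5]
opening: 1.001
grasp_force: 0.0
```

```bash
python3 - <<'E'
from bench import manip
from h import *
import pickle
s=manip.get_state();im=manip.snapshot("wrist")[:,:,::-1].copy();cv2.imwrite("pics/w1.png",im);pickle.dump(s,open("pics/w1.pkl","wb"))
print(s["tool_pos"],R.from_quat(s["tool_rot"]).as_matrix().round(3).tolist())
t=cv2.imread("pics/top0.png")
cv2.imwrite("pics/crop1.png",np.hstack([im[:,:],np.vstack([cv2.resize(t[240:290,420:485],(160,124),interpolation=cv2.INTER_CUBIC),cv2.resize(t[150:255,255:350],(160,176)),np.zeros((180,160,3),np.uint8)])]))
E
```

```text
[ 0.46426407 -0.26975212  0.23100064] [[0.234, 0.972, -0.001], [0.972, -0.234, 0.0], [-0.0, -0.001, -1.0]]
```

View pics/crop1.png

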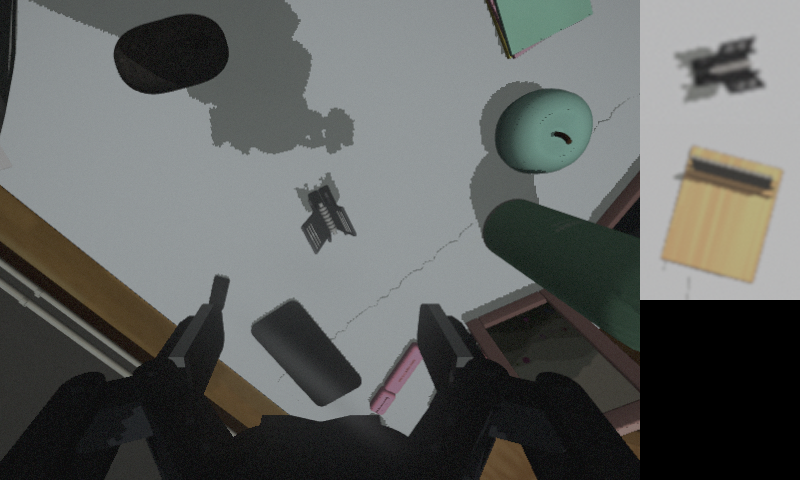

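The wrist view shows the clip at about (327,215), with its spring and pin axis roughly vertical in the image, tilted about 20°, and its handles at (313,235) and (340,222). Next I take an enlarged crop with edges.

```bash
python3 - <<'E'
from bench import manip
from h import *
import pickle
s=pickle.load(open("pics/w1.pkl","rb"));m=manip.camera_model("wrist");im=cv2.imread("pics/w1.png")
x0,y0,w,h,f=285,160,90,110,5
c=cv2.resize(im[y0:y0+h,x0:x0+w],None,fx=f,fy=f,interpolation=cv2.INTER_CUBIC);c=cv2.convertScaleAbs(c,alpha=1.6)
for i in range(0,w,10): cv2.putText(c,str(x0+i),(i*f,10),0,.35,(0,0,255));cv2.line(c,(i*f,0),(i*f,550),(0,0,255) if i%50==15 else (90,90,200),1)
for j in range(0,h,10): cv2.putText(c,str(y0+j),(0,j*f),0,.35,(255,0,0));cv2.line(c,(0,j*f),(450,j*f),(200,90,90),1)
cv2.imwrite("pics/crop2.png",c)
t=cv2.imread("pics/top0.png")
E
```

```text
(no output)
```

View pics/crop2.png

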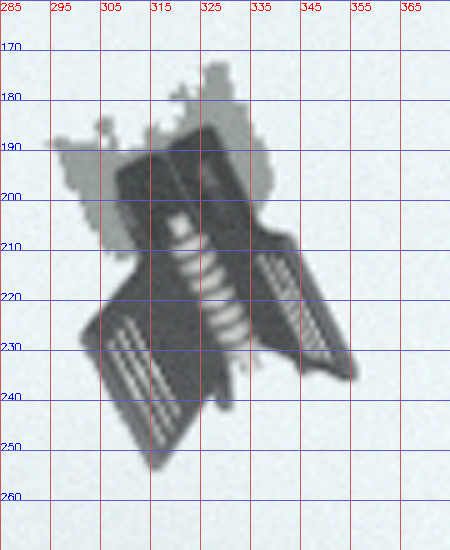

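The crop shows the left handle's top edge from (301.5,227) to (315.5,253.5), and the right one's from (343,207) to (356,236), both at a height of about 82 mm.

```bash
python3 - <<'E'
from bench import manip
from h import *
import pickle
s=pickle.load(open("pics/w1.pkl","rb"));m=manip.camera_model("wrist")
P=plane(m,[[301.5,227],[315.5,253.5],[343,207],[356,236]],.082,s)[:,:2]
print(P.round(4).tolist());L=P[1]-P[0];Rr=P[3]-P[2]
print("len",np.linalg.norm(L),np.linalg.norm(Rr),"yaw",np.arctan2(*L[::-1]),np.arctan2(*Rr[::-1]))
y=(L+Rr);y/=np.linalg.norm(y);x=np.array([y[1],-y[0]])
print("sep",abs((P[2:].mean(0)-P[:2].mean(0))@x),"centre",P.mean(0),"yaw y",np.arctan2(y[1],y[0]))
# pin: spring along (319,203)-(335,232) at z~.043
Q=plane(m,[[319,203],[335,232]],.044,s)[:,:2];print("pin",Q.tolist(),Q.mean(0),np.linalg.norm(Q[1]-Q[0]))
print(proj(m,[[*P.mean(0),.082],[*P.mean(0),.04]],s), proj(manip.camera_model("top"),[[*P.mean(0),.05]]))
# other jaw base check: lip outer far corners at z~? 
E
```

```text
[[0.4464, -0.2731], [0.4525, -0.3008], [0.4864, -0.2638], [0.4921, -0.2928]]
len 0.028354153632248205 0.02956443186195739 yaw -1.3541990251223406 -1.377452858672994
sep 0.04068956172516157 centre [ 0.46934082 -0.28265321] yaw y -1.366068911196537
pin [[0.46450657733924966, -0.2642805382891993], [0.473216822002001, -0.29736947208507986]] [ 0.4688617  -0.28082501] 0.034216164335488505
[[328.90271339 231.154579  ]
 [327.90999688 218.20190382]] [[459.08668435 265.47871837]]
```

Emit:
{"name": "apply_moves", "arguments": {
  "steps": [
    [[0, 0.93, 0.08, 0, 0], [0, 0.93, 0.08, 0, 0], [0, 0.93, 0.08, 0, 0], [0, 0.93, 0.08, 0, 0], [0, 0.93, 0.08, 0, 0], [0, 0.93, 0.08, 0, 0], [0, 0.93, 0.08, 0, 0], [0, 0.93, 0.08, 0, 0], [0, 0.93, 0.08, 0, 0], [0, 0, 0, 0, 0], [0, 0, 0, 0, 0]]
  ]
}}

```text
time: 3.52
tool_pos: [0.571, 0.048, 0.2311]
tool_rot: [0.786, 0.618, -0.0, 0.0]
force: [0.2, -0.4, -0.9]
opening: 1.004
grasp_force: 0.0
```

```bash
python3 - <<'E'
from bench import manip
from h import *
import pickle
s=manip.get_state();im=manip.snapshot("wrist")[:,:,::-1].copy();cv2.imwrite("pics/w2.png",im);pickle.dump(s,open("pics/w2.pkl","wb"))
print(s["tool_pos"],R.from_quat(s["tool_rot"]).as_matrix().round(3)[:,0])
E
```

```text
[0.57099536 0.04795713 0.23107505] [ 0.236  0.972 -0.   ]
```

View pics/w2.png

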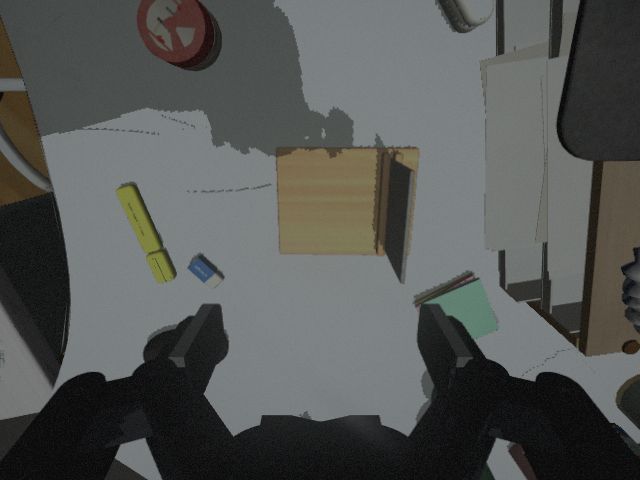

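The stand is square to the tool. Its foot corners are near (276,148), (278,254) and (419,149), the card's top edge runs about (411,165) to (404,282), and the jar lid is at about (172,30). I refine these with line fits.

```bash
python3 - <<'E'
from bench import manip
from h import *
import pickle
s=pickle.load(open("pics/w2.pkl","rb"));m=manip.camera_model("wrist");im=cv2.imread("pics/w2.png")
H,S,V=cv2.split(cv2.cvtColor(im,cv2.COLOR_BGR2HSV))
c=blob((H>8)&(H<28)&(S>70)&(V>60),(262,138,440,262)).astype(float)
def fit(sel):
    vx,vy,x,y=cv2.fitLine(c[sel].astype(np.float32),cv2.DIST_HUBER,0,.01,.01).ravel();return np.cross([x,y,1],[x+vx,y+vy,1])
X,Y=c.T
L=fit((X<283)&(Y>160)&(Y<245));B=fit((Y>245)&(X>290)&(X<365));T=fit((Y<155)&(X>290)&(X<365))
def I(a,b): p=np.cross(a,b);return p[:2]/p[2]
px=np.array([I(L,T),I(L,B)]);print("front corners px",px.round(1))
P=plane(m,px,.008,s)[:,:2];y=P[0]-P[1];w=np.linalg.norm(y);y/=w;x=np.array([y[1],-y[0]])
print("width",w,"yaw",np.arctan2(x[1],x[0]))
o=P.mean(0)+x*.075;print("stand origin",o,"spot",o-.03*x,"card_top",o+.045*x)
def w3(a,b,z): return [*(o+a*x+b*y),z]
print("card top corners pred (front,back)x(+y,-y)",proj(m,[w3(.043,.05,.1),w3(.047,.05,.1),w3(.043,-.05,.1),w3(.047,-.05,.1)],s).round(1).tolist(), "back foot",proj(m,[w3(.075,.06,.008),w3(.075,-.06,.008)],s).round(1).tolist())
# jar
k=((H<10)|(H>170))&(S>110)&(V>40);c=blob(k,(125,0,235,80));e=cv2.fitEllipse(c);print("jar ellipse",e)
for z in(.04,.05): print(z,plane(m,[e[0]],z,s).round(4))
f=4;cr=cv2.resize(im[135:295,360:440],None,fx=f*.9,fy=f*.9);cv2.imwrite("pics/c3.png",np.hstack([cr,cv2.resize(im[0:90,115:245],(int(130*3.2),576))]))
E
```

```text
front corners px [[276.  148. ]
 [280.3 251.6]]
width 0.11570959468476251 yaw -0.2365668274646666
stand origin [0.59887836 0.03849965] spot [0.56971391 0.04553064] card_top [0.64262503 0.02795316]
card top corners pred (front,back)x(+y,-y) [[411.2, 167.8], [416.2, 167.8], [401.5, 281.5], [406.0, 281.5]] back foot [[420.5, 145.8], [410.7, 253.3]]
jar ellipse ((187.29823303222656, 14.002178192138672), (24.46963119506836, 39.84209442138672), 79.47097778320312)
0.04 [[0.5014 0.2379 0.04  ]]
0.05 [[0.5041 0.2347 0.05  ]]
```

View pics/c3.png

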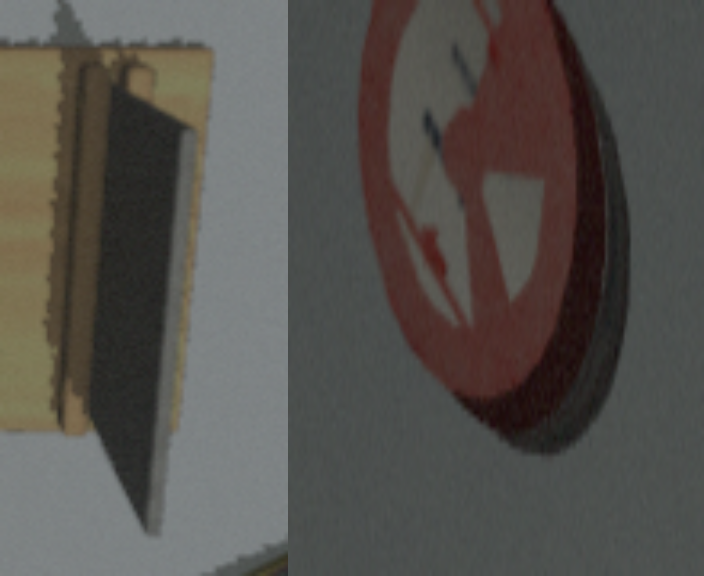

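The crop gives card-top corners in the full picture of (410,170.5)/(414.2,171) at +y and (400.8,283)/(404.2,283.6) at -y. I use these for card_top, and move over the jar next.

```bash
python3 - <<'E'
from bench import manip
from h import *
import pickle
s=pickle.load(open("pics/w2.pkl","rb"));m=manip.camera_model("wrist")
P=plane(m,[[410,170.5],[414.2,171],[400.8,283],[404.2,283.6]],.1,s)[:,:2]
a=P[:2].mean(0);b=P[2:].mean(0);y=a-b;print("len",np.linalg.norm(y),"thick",np.linalg.norm(P[0]-P[1]),"yaw",np.arctan2(y[1],y[0])-np.pi/2,"card_top",P.mean(0))
y/=np.linalg.norm(y);x=np.array([y[1],-y[0]]);print("spot",P.mean(0)-.075*x)
im=cv2.imread("pics/w2.png")
# jar lid: three rim points (crop scale 3.2 x 6.4)
rim=[[115+(q[0]-288)/3.2,q[1]/6.4] for q in [(358,120),(385,250),(480,398),(576,170),(558,300)]]
J=plane(m,rim,.05,s)[:,:2]
A=np.c_[2*J,np.ones(5)];q=np.linalg.lstsq(A,(J**2).sum(1),rcond=None)[0];print("jar",q[:2],"r",np.sqrt(q[2]+q[:2]@q[:2]))
E
```

```text
len 0.0993831653782214 thick 0.0033999650142708744 yaw -0.23605515111218067 card_top [0.64114924 0.02621372]
spot [0.56822914 0.04375389]
jar [0.48881977 0.23091061] r 0.0275386942786726
```

Emit:
{"name": "apply_moves", "arguments": {
  "steps": [
    [[0, 0.8, -0.62, 0, 0], [0, 0.8, -0.62, 0, 0], [0, 0.8, -0.62, 0, 0], [0, 0.8, -0.62, 0, 0], [0, 0.8, -0.62, 0, 0], [0, 0, 0, 0.9, 0], [0, 0, 0, 0.9, 0], [0, 0, 0, 0.9, 0], [0, 0, 0, 0.9, 0], [0, 0, 0, 0.4, 0], [0, 0, 0, 0, 0], [0, 0, 0, 0, 0]]
  ]
}}

```text
time: 5.08
tool_pos: [0.4892, 0.2336, 0.073]
tool_rot: [0.786, 0.618, 0.001, 0.001]
force: [-0.2, -0.2, 0.3]
opening: 0.998
grasp_force: 0.0
```

```bash
python3 - <<'E'
from bench import manip
from h import *
s=manip.get_state();im=manip.snapshot("wrist")[:,:,::-1].copy();cv2.imwrite("pics/w3.png",im)
print(s["tool_pos"]); m=manip.camera_model("wrist")
H,S,V=cv2.split(cv2.cvtColor(im,cv2.COLOR_BGR2HSV))
c=blob(((H<10)|(H>170))&(S>90)&(V>40),(100,50,540,460));h=cv2.convexHull(c.astype(np.int32));e=cv2.fitEllipse(h);print(e,plane(m,[e[0]],.05,s))
E
```

```text
[0.48922585 0.23358836 0.07297595]
((332.4525451660156, 245.61415100097656), (30.199539184570312, 78.28499603271484), 110.02423095703125) [[0.50081608 0.25364833 0.05      ]]
```

View pics/w3.png

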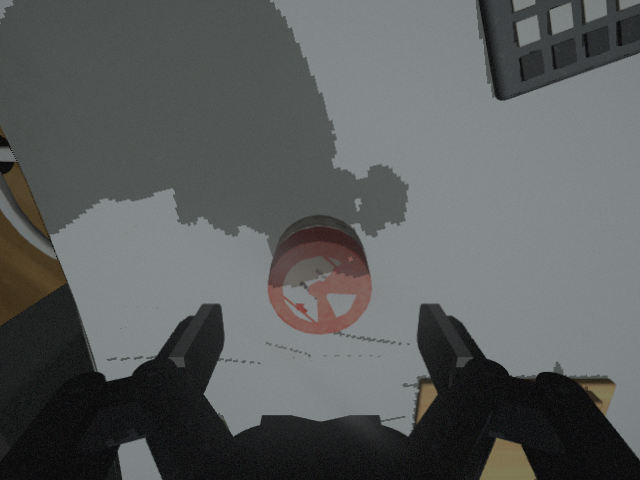

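The jar's lid is centred between the fingers at about (320,287), within 2 mm of the tool axis. I descend and grip.

Emit:
{"name": "apply_moves", "arguments": {
  "steps": [
    [[0, -0.05, 0, 0.68, 0], [0, 0, 0, 0.68, 0], [0, 0, 0, 0, 0], [120, 0, 0, 0, 0], [255, 0, 0, 0, 0], [255, 0, 0, 0, 0], [255, 0, 0, 0, 0], [255, 0, 0, 0, 0], [255, 0, 0, 0, 0]]
  ]
}}

```text
time: 6.25
tool_pos: [0.4891, 0.2321, 0.0191]
tool_rot: [0.786, 0.619, 0.001, 0.001]
force: [-1.0, 0.2, 5.9]
opening: 0.664
grasp_force: 63.6
```

Emit:
{"name": "apply_moves", "arguments": {
  "steps": [
    [[255, 0, 0, -0.7, 0], [255, 0, 0, -1, 0], [255, -0.81, 0.61, -0.3, 0], [255, -0.81, 0.61, 0, 0], [255, -0.81, 0.61, 0, 0], [255, -0.81, 0.61, 0, 0], [255, -0.81, 0.61, 0, 0], [255, 0, 0, 0, 0], [255, 0, 0, 0.6, 0], [255, 0, 0, 0.6, 0], [255, 0, 0, 0, 0], [255, 0, 0, 0, 0]]
  ]
}}

```text
time: 7.75
tool_pos: [0.5687, 0.046, 0.0502]
tool_rot: [0.786, 0.619, 0.0, 0.0]
force: [0.3, 0.1, -1.8]
opening: 0.657
grasp_force: 64.5
```

```bash
python3 - <<'E'
from bench import manip
from h import *
s=manip.get_state();im=manip.snapshot("wrist")[:,:,::-1].copy();cv2.imwrite("pics/w4.png",im)
print(s["tool_pos"],s["force"])
cv2.imwrite("pics/w4s.png",np.hstack([cv2.resize(im,(400,300)),cv2.resize(manip.snapshot("scene")[150:350,200:400,::-1],(400,300))]))
E
```

```text
[0.56867126 0.04598097 0.05021299] [ 0.2930762   0.05400279 -1.81498625]
```

View pics/w4s.png

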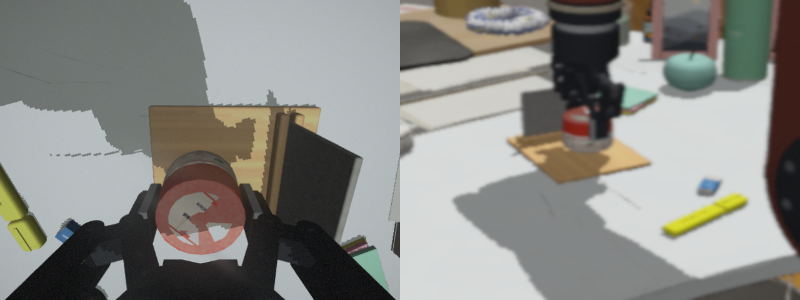

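The jar is held upright over the foot's front, clear of the card. I lower it onto the foot.

Emit:
{"name": "apply_moves", "arguments": {
  "steps": [
    [[255, 0, 0, 0.3, 0], [255, 0, 0, 0.2, 0], [255, 0, 0, 0.06, 0], [255, 0, 0, 0, 0]]
  ]
}}

```text
time: 8.35
tool_pos: [0.568, 0.0456, 0.0271]
tool_rot: [0.786, 0.619, -0.0, -0.0]
force: [-6.6, -0.8, 9.9]
opening: 0.66
grasp_force: 65.3
```

Emit:
{"name": "apply_moves", "arguments": {
  "steps": [
    [[255, 0, 0, -0.02, 0], [80, 0, 0, 0, 0], [50, 0, 0, 0, 0], [40, 0, 0, 0, 0], [30, 0, 0, 0, 0], [30, 0, 0, 0, 0], [30, 0, 0, 0, 0]]
  ]
}}

```text
time: 9.22
tool_pos: [0.5682, 0.0456, 0.0273]
tool_rot: [0.786, 0.619, -0.0, 0.0]
force: [-0.3, -0.0, 0.2]
opening: 0.886
grasp_force: 0.0
```

Emit:
{"name": "apply_moves", "arguments": {
  "steps": [
    [[30, 0, 0, -0.4, 0], [30, 0, 0, -0.6, 0], [30, 0, 0, -1, 0], [30, 0, 0, -1, 0], [30, 0, 0, -1, 0], [0, 0, 0, -1, 0], [0, 0, 0, 0, 0], [0, 0, 0, 0, 0]]
  ]
}}

```text
time: 10.22
tool_pos: [0.5682, 0.0456, 0.2275]
tool_rot: [0.786, 0.619, 0.0, 0.0]
force: [0.1, 1.0, -0.5]
opening: 0.999
grasp_force: 0.0
```

```bash
python3 - <<'E'
from bench import manip
from h import *
import pickle
s=manip.get_state();im=manip.snapshot("wrist")[:,:,::-1].copy();cv2.imwrite("pics/w5.png",im);pickle.dump(s,open("pics/w5.pkl","wb"))
print(s["tool_pos"])
m=manip.camera_model("wrist");H,S,V=cv2.split(cv2.cvtColor(im,cv2.COLOR_BGR2HSV))
c=blob(((H<10)|(H>170))&(S>90)&(V>40),(200,100,440,400));e=cv2.fitEllipse(cv2.convexHull(c.astype(np.int32)));print(e)
p=proj(m,[[.5682,.0437,.058],[.5682,.0437,.03]],s);print(p)
print(plane(m,[e[0]],.054,s))
cv2.imwrite("pics/w5c.png",cv2.resize(im[120:320,240:480],(720,600),interpolation=cv2.INTER_CUBIC))
E
```

```text
[0.56817251 0.04562779 0.22751325]
((319.04296875, 207.5426025390625), (52.58622741699219, 58.78325653076172), 66.44359588623047)
[[320.39295199 214.84771931]
 [320.35468324 207.52286849]]
[[0.56838159 0.04991298 0.054     ]]
```

View pics/w5c.png

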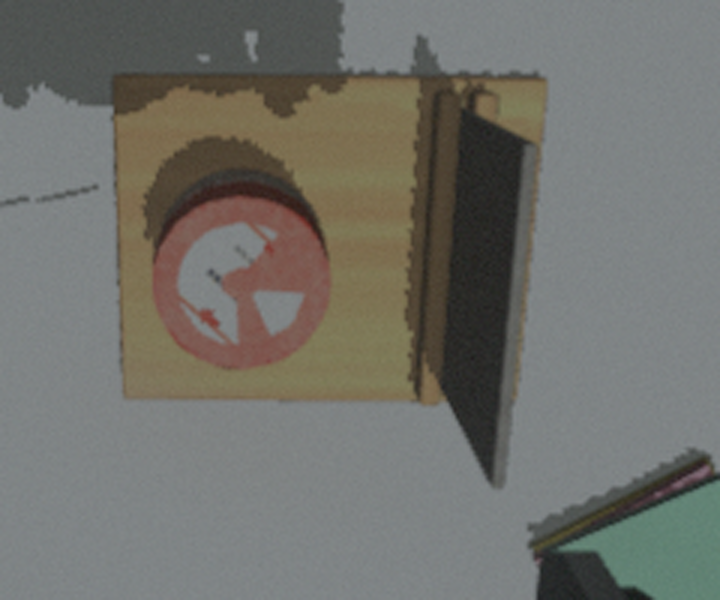

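The jar stands upright on the foot, lid centre at (320.3,214.3) where predicted, and was released. The card-top corners are at (414.3,167.7)/(418,168.3) and (404,281.7)/(407.7,282.3). On to the clip.

Emit:
{"name": "apply_moves", "arguments": {
  "steps": [
    [[0, -0.95, -0.05, 0, 0], [0, -0.95, -0.05, 0, 0], [0, -0.95, -0.05, 0, 0], [0, -0.95, -0.05, 0, 0], [0, -0.95, -0.05, 0, 0], [0, -0.95, -0.05, 0, 0], [0, -0.95, -0.06, 0, 0], [0, -0.95, -0.06, 0, 0], [0, -0.95, -0.06, 0, 0]]
  ]
}}

```text
time: 11.4
tool_pos: [0.4682, -0.283, 0.226]
tool_rot: [0.786, 0.619, -0.0, -0.001]
force: [0.6, -0.1, -0.3]
opening: 0.998
grasp_force: 0.0
```

Emit:
{"name": "apply_moves", "arguments": {
  "steps": [
    [[0, 0, 0, 0, -0.98], [0, 0, 0, 0, -0.98], [0, 0, 0, 0, -0.98], [0, 0, 0, 0.9, 0], [0, 0, 0, 0.9, 0], [0, 0, 0, 0, 0], [0, 0, 0, 0, 0]]
  ]
}}

```text
time: 12.28
tool_pos: [0.4693, -0.2824, 0.1562]
tool_rot: [0.631, 0.775, -0.0, 0.0]
force: [0.5, -0.2, 0.1]
opening: 0.999
grasp_force: 0.0
```

```bash
python3 - <<'E'
from bench import manip
from h import *
import pickle
m=manip.camera_model("wrist")
s=pickle.load(open("pics/w5.pkl","rb"))
P=plane(m,[[414.3,167.7],[418,168.3],[404,281.7],[407.7,282.3]],.1,s)[:,:2]
y=P[:2].mean(0)-P[2:].mean(0);print("card_top",P.mean(0),np.linalg.norm(y),"yaw",np.arctan2(y[1],y[0])-np.pi/2)
s=manip.get_state();im=manip.snapshot("wrist")[:,:,::-1].copy();cv2.imwrite("pics/w6.png",im);pickle.dump(s,open("pics/w6.pkl","wb"))
r=R.from_quat(s["tool_rot"]).as_matrix();print(s["tool_pos"],np.arctan2(r[1,0],r[0,0]))
V=im.max(2);c=blob((V<75),(230,120,410,330));print("bbox",cv2.boundingRect(c),cv2.contourArea(c))
a=1.776-np.pi/2;x=np.array([np.cos(a),np.sin(a)]);y=np.array([-x[1],x[0]]);o=np.array([.469,-.282])
print("pred handle corners",proj(m,[[*(o+i*x+j*y),.082] for i in(-.0205,.0205) for j in(-.015,.015)],s).round(1).tolist())
# row extents: width profile of dark blob
k=np.zeros(V.shape,np.uint8);cv2.drawContours(k,[c.reshape(-1,1,2)],-1,1,-1)
for v in range(cv2.boundingRect(c)[1],sum(cv2.boundingRect(c)[1::2]),6):
    q=np.where(k[v])[0];print(v,q.min(),q.max(),end="; ")
E
```

```text
card_top [0.64134668 0.02605424] 0.09899060684372528 yaw -0.23664179201723967
[ 0.46929865 -0.28236777  0.15617065] 1.7747627767276848
bbox (288, 190, 62, 78) 2333.0
pred handle corners [[289.6, 269.1], [288.3, 227.9], [348.7, 269.0], [349.8, 227.8]]
190 306 331; 196 305 332; 202 305 333; 208 306 333; 214 306 332; 220 301 337; 226 293 346; 232 288 349; 238 288 349; 244 291 349; 250 292 349; 256 303 348; 262 341 346;
```

The handles sit at columns 288–349 and rows about 228–268, matching the prediction to about a pixel. I descend and squeeze.

Emit:
{"name": "apply_moves", "arguments": {
  "steps": [
    [[0, 0, 0, 0.9, 0], [0, 0, 0, 0.9, 0], [60, 0, 0, 0.5, 0], [100, 0, 0, 0.28, 0], [120, 0, 0, 0, 0], [140, 0, 0, 0, 0], [160, 0, 0, 0, 0], [180, 0, 0, 0, 0], [200, 0, 0, 0, 0], [220, 0, 0, 0, 0], [240, 0, 0, 0, 0], [255, 0, 0, 0, 0]]
  ]
}}

```text
time: 13.82
tool_pos: [0.4702, -0.2832, 0.0537]
tool_rot: [0.631, 0.775, -0.0, 0.001]
force: [-0.1, 0.3, 6.6]
opening: 0.124
grasp_force: 61.0
```

Emit:
{"name": "apply_moves", "arguments": {
  "steps": [
    [[255, 0, 0, 0, 0], [255, 0, 0, 0, 0], [255, 0, 0, 0, 0]]
  ]
}}

```text
time: 14.2
tool_pos: [0.4701, -0.2832, 0.0537]
tool_rot: [0.631, 0.775, -0.0, 0.001]
force: [0.5, -1.0, 6.6]
opening: 0.12
grasp_force: 61.0
```

Emit:
{"name": "apply_moves", "arguments": {
  "steps": [
    [[255, 0, 0, -0.3, 0], [255, 0, 0, -0.6, 0], [255, 0, 0, -1, 0], [255, 0, 0, -1, 0], [255, 0, 0, -1, 0], [255, 0, 0, 0, 0.98], [255, 0, 0, 0, 0.98], [255, 0, 0, 0, 0.98], [255, 0, 0, 0, 0], [255, 0, 0, 0, 0]]
  ]
}}

```text
time: 15.45
tool_pos: [0.4692, -0.2823, 0.2084]
tool_rot: [0.785, 0.62, -0.0, 0.0]
force: [0.1, 0.4, -1.1]
opening: 0.12
grasp_force: 60.9
```

```bash
python3 - <<'E'
from bench import manip
from h import *
s=manip.get_state();r=R.from_quat(s["tool_rot"]).as_matrix();psi=np.arctan2(r[1,0],r[0,0]);p=s["tool_pos"];print(p,psi)
tgt=np.array([.6413,.0261]);d=tgt-p[:2];print("tool shift",d@r[:2,0],d@r[:2,1])
im=manip.snapshot("wrist")[:,:,::-1].copy();cv2.imwrite("pics/w7.png",im)
m=manip.camera_model("wrist")
def tp(x,y,z): return p+r@[x,y,z]
print(proj(m,[tp(0,0,.013),tp(.025,.014,.051),tp(.025,-.014,.051),tp(-.025,.014,.051)],s).round(0).tolist())
a=cv2.convertScaleAbs(im[150:420,200:440],alpha=2.2);a=cv2.resize(a,(480,540))
sc=manip.snapshot("scene")[:,:,::-1];c=proj(manip.camera_model("scene"),[tp(0,0,.03)])[0].astype(int);print(c)
b=sc[max(c[1]-45,0):c[1]+45,c[0]-26:c[0]+27];cv2.imwrite("pics/w7c.png",np.hstack([a,cv2.resize(b,(318,540))]))
E
```

```text
[ 0.46919166 -0.28226367  0.20835272] 1.3369722037485883
tool shift 0.33984968412326955 0.09597719761316174
[[320.0, 293.0], [344.0, 225.0], [296.0, 225.0], [342.0, 299.0]]
[419 165]
```

View pics/w7c.png

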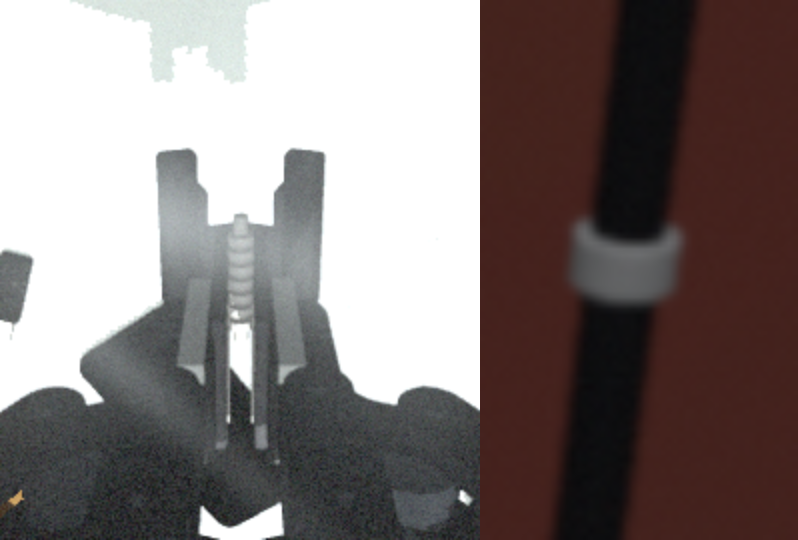

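The jaws gape evenly about the tool axis. In the full wrist picture the inner lip edges are at about x=298.5 and x=342, row 225, close to the predicted columns of 296 and 344; the scene crop only shows the arm. I move over the card.

Emit:
{"name": "apply_moves", "arguments": {
  "steps": [
    [[255, 0.9, 0.25, 0, 0.02], [255, 0.95, 0.27, 0, 0], [255, 0.95, 0.27, 0, 0], [255, 0.95, 0.27, 0, 0], [255, 0.95, 0.27, 0, 0], [255, 0.95, 0.27, 0, 0], [255, 0.95, 0.27, 0, 0], [255, 0.95, 0.27, 0, 0], [255, 0.95, 0.27, 0, 0], [255, 0, 0, 0, 0], [255, 0, 0, 0, 0]]
  ]
}}

```text
time: 16.92
tool_pos: [0.6434, 0.0249, 0.2079]
tool_rot: [0.786, 0.618, -0.0, -0.0]
force: [0.6, -0.1, -1.1]
opening: 0.12
grasp_force: 60.9
```

```bash
cat > chk.py <<'E'
from bench import manip
from h import *
import sys
s=manip.get_state();r=R.from_quat(s["tool_rot"]).as_matrix();p=s["tool_pos"];print(p,"psi",np.arctan2(r[1,0],r[0,0]),"open",s["opening"],"t",s["time"],s["force"])
d=np.array([.6413,.0261])-p[:2];print("tool shift",d@r[:2,0],d@r[:2,1])
im=manip.snapshot("wrist")[:,:,::-1].copy();cv2.imwrite(f"pics/{sys.argv[1]}.png",im)
m=manip.camera_model("wrist");y=np.array([np.sin(.2366),np.cos(.2366)]);c=np.array([.6413,.0261])
print("card corner pred",proj(m,[[*(c+.05*y+q*np.array([y[1],-y[0]])),.1] for q in(-.002,.002)],s).round(1).tolist())
for rad in(.013,): print("lip pred",proj(m,[p+r@[.025,q,.051] for q in(-rad,rad)],s).round(1).tolist())
g=cv2.cvtColor(im,cv2.COLOR_BGR2GRAY)
for v in (150,165,180,195,210,230): print(v,[int(np.median(g[v-1:v+2,u])) for u in range(270,372,3)])
E
python3 chk.py w8
```

```text
[0.64338473 0.02489183 0.20788224] psi 1.3318726132625933 open 0.12032781631803244 t 16.925 [ 0.6287621  -0.08179369 -1.11167157]
tool shift 0.0006804878105730646 -0.0023114333132678074
card corner pred [[313.9, 167.6], [319.4, 167.6]]
lip pred [[298.0, 224.5], [341.9, 224.6]]
150 [86, 86, 86, 87, 88, 88, 86, 86, 87, 88, 89, 88, 84, 73, 73, 73, 90, 74, 74, 72, 89, 92, 89, 92, 125, 143, 132, 160, 160, 160, 161, 162, 161, 160]
165 [123, 116, 85, 81, 82, 83, 83, 83, 83, 82, 82, 84, 79, 85, 82, 54, 54, 82, 83, 95, 138, 137, 137, 138, 140, 138, 129, 160, 161, 161, 161, 163, 162, 161]
180 [143, 143, 88, 90, 89, 90, 143, 144, 89, 124, 144, 133, 86, 83, 83, 70, 70, 83, 82, 115, 144, 145, 144, 143, 145, 143, 159, 163, 161, 161, 161, 160, 161, 161]
195 [121, 138, 138, 121, 86, 86, 138, 136, 137, 138, 139, 126, 82, 84, 80, 73, 70, 83, 81, 111, 139, 139, 139, 139, 140, 137, 160, 160, 161, 162, 162, 160, 160, 161]
210 [57, 137, 137, 137, 137, 137, 139, 138, 137, 140, 137, 126, 86, 82, 79, 71, 69, 130, 134, 118, 139, 139, 140, 141, 139, 134, 160, 159, 160, 160, 159, 160, 161, 161]
230 [144, 142, 142, 49, 47, 48, 49, 42, 44, 40, 144, 139, 92, 82, 79, 72, 71, 128, 131, 116, 144, 143, 144, 143, 57, 43, 44, 45, 48, 48, 47, 139, 163, 158]
```

Emit:
{"name": "apply_moves", "arguments": {
  "steps": [
    [[255, 0.02, -0.06, 0.3, -0.02], [255, 0, 0, 0.4, 0], [255, 0, 0, 0.35, 0], [255, 0, 0, 0, 0], [255, 0, 0, 0, 0], [255, 0, 0, 0, 0]]
  ]
}}

```text
time: 17.73
tool_pos: [0.6418, 0.0263, 0.1668]
tool_rot: [0.786, 0.619, 0.0, 0.0]
force: [-0.6, -0.3, -0.7]
opening: 0.119
grasp_force: 60.9
```

```bash
python3 chk.py w9
```

```text
[0.64184143 0.02634781 0.16681388] psi 1.3337887840316012 open 0.1193324986121883 t 17.725 [-0.64304299 -0.27364509 -0.74912893]
tool shift -0.00036800851581994954 -0.0004681049184861342
card corner pred [[315.8, 178.5], [322.3, 178.5]]
lip pred [[298.0, 224.5], [341.9, 224.6]]
150 [79, 80, 82, 81, 79, 78, 80, 77, 79, 80, 81, 77, 78, 81, 76, 81, 79, 77, 76, 81, 79, 78, 80, 81, 82, 81, 80, 86, 139, 158, 158, 157, 157, 157]
165 [83, 80, 81, 81, 83, 81, 83, 83, 83, 81, 83, 82, 77, 79, 80, 71, 52, 53, 83, 80, 68, 87, 90, 89, 90, 89, 89, 130, 148, 158, 159, 158, 157, 156]
180 [81, 83, 81, 82, 80, 83, 81, 84, 82, 81, 83, 82, 79, 81, 81, 69, 66, 65, 83, 80, 75, 136, 135, 136, 135, 137, 135, 132, 157, 156, 156, 157, 157, 158]
195 [135, 132, 81, 83, 81, 81, 80, 84, 82, 81, 79, 83, 82, 79, 79, 70, 71, 67, 82, 81, 78, 133, 136, 134, 137, 137, 137, 124, 159, 158, 157, 157, 156, 156]
210 [140, 141, 87, 88, 88, 88, 97, 138, 140, 139, 138, 87, 85, 78, 80, 67, 73, 62, 83, 76, 74, 142, 141, 141, 140, 140, 143, 123, 158, 157, 157, 158, 158, 157]
230 [134, 136, 137, 45, 45, 45, 46, 41, 39, 37, 137, 124, 83, 78, 78, 71, 71, 74, 132, 127, 104, 138, 137, 138, 52, 40, 45, 47, 47, 47, 46, 136, 159, 158]
```

The card's edge shows at columns 315–321, midway between the lips at about 298 and 342, so the clip is centred to within 1 mm. I lower it.

Emit:
{"name": "apply_moves", "arguments": {
  "steps": [
    [[255, 0, -0.02, 0.2, 0], [255, 0, 0, 0.3, 0], [255, 0, 0, 0.3, 0], [255, 0, 0, 0, 0], [255, 0, 0, 0, 0], [255, 0, 0, 0, 0], [255, 0, 0, 0, 0]]
  ]
}}

```text
time: 18.65
tool_pos: [0.6409, 0.0266, 0.1345]
tool_rot: [0.786, 0.619, 0.0, 0.0]
force: [-0.6, 0.5, -0.8]
opening: 0.119
grasp_force: 60.9
```

```bash
python3 chk.py w10
```

```text
[0.6409333  0.02657398 0.13451285] psi 1.3337685754795938 open 0.11870220823463415 t 18.65 [-0.6210957   0.50245293 -0.78513285]
tool shift -0.00037461665117781407 0.0004677429983982583
card corner pred [[316.9, 188.9], [324.6, 188.9]]
lip pred [[298.0, 224.5], [341.9, 224.6]]
150 [96, 97, 96, 96, 97, 97, 98, 97, 97, 97, 99, 98, 97, 98, 98, 98, 99, 98, 101, 98, 98, 122, 99, 99, 99, 100, 100, 101, 100, 101, 99, 155, 156, 157]
165 [81, 82, 81, 82, 80, 82, 79, 83, 86, 88, 86, 87, 81, 79, 80, 76, 69, 86, 75, 80, 77, 70, 89, 89, 91, 91, 91, 90, 90, 89, 98, 155, 156, 156]
180 [78, 80, 78, 80, 79, 78, 80, 78, 80, 81, 81, 81, 78, 77, 79, 75, 47, 51, 66, 79, 79, 67, 83, 80, 81, 83, 82, 82, 85, 77, 156, 156, 156, 157]
195 [84, 83, 84, 84, 85, 86, 85, 85, 86, 84, 84, 84, 83, 79, 80, 73, 67, 69, 61, 82, 78, 68, 88, 138, 139, 139, 138, 140, 138, 123, 153, 155, 154, 155]
210 [128, 131, 104, 78, 77, 79, 76, 77, 79, 79, 77, 78, 77, 77, 81, 73, 67, 70, 64, 78, 77, 66, 92, 130, 131, 133, 133, 132, 135, 126, 156, 156, 155, 156]
230 [130, 130, 128, 38, 39, 39, 41, 37, 38, 35, 130, 78, 82, 78, 78, 73, 66, 70, 67, 78, 74, 72, 90, 133, 49, 39, 41, 39, 46, 45, 44, 145, 156, 154]
```

The card's edge is at columns 317–324 between the lips at about 298 and 342. There is no contact force, and the lips sit about 16 mm below the edge. I hand the job in.

```bash
python3 -c "
from bench import manip
print(manip.job_done())"
```

```text
the job is handed in; nothing more can be done
None
```

I set the jar upright on the front of the foot and released it, then handed the job in with the squeezed-open clip over the middle of the card's top edge, its lips about 16 mm below the edge by my measurements and with no sign of contact; `job_done()` gave no verdict.

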